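# Draw a filter plate for inspection

## Robot

A 6-joint arm with a two-finger parallel gripper is mounted at the origin on the work surface. World frame = base frame: x ahead of the robot, y to its left, z up, the work surface at z = 0. Lengths are in m, angles in rad, forces in N, time in s.
With the tool pointing down it reaches from about 0.3 to 0.775 m from the base axis. Payload 14.6 kg.
Tool frame: the origin (TCP) lies at the very end of the fingers, on their centre line; the grasp point (between the pads) lies 19 mm behind it; z points along the fingers, y is the line along which they close (so a half turn about z gives the same grasp; the last joint's range is limited). The gripper opens to 94 mm and grips with 3 to 60 N. Pads are 16 mm wide; open, the fingers measure 119 mm over their backs; the gripper's body (75 mm by 177 mm) begins 78 mm behind the grasp point.
Start: joints at [1.097, 0.3, 1.521, -0, 1.321, -0.067], TCP at [0.218, 0.505, 0.205] pointing down, gripper open.
Joint ranges: [-3.03, 3.03], [-0.79, 2.21], [0.23, 2.52], [-1.04, 4.18], [0, 3.07], [-2.55, 2.55]. Speed limits (rad/s): [2.22, 2.22, 2.57, 3.14, 3.14, 3.14].

## Interface

Orientations are given as [roll, pitch, yaw] about the fixed x, y, z axes, in that order (R = Rz(yaw) Ry(pitch) Rx(roll)).
In Python, from station import ctrl, cams gives the robot as it stands. The module is installed in compiled form; this text tells all that it offers.
- The arm moves only by the tool arm_command, never from a script. Its argument "plan" is a list that holds one entry, the list of rows, each a list of 7 numbers: the shift along the tool's x, y, z in parts of the range, where 1.0 means 400 mm, then the turn, a rotation vector about the tool's x, y, z in parts of the range, where 1.0 means pi rad, then the closure, from -1 (fully open) to 1 (shut). A call has 1 to 12 rows; each row is the pose to reach, as a shift and turn from the pose commanded when the call began, along the tool's axes at that moment; what a row does not reach only later rows make up. A row lasts 1/10 s, in which the tool goes at most 50 mm and 8.59 degrees, less where a joint would pass 70% of its speed; a pose out of reach is approached as far as the arm can. A shift or turn number past 1, either way, is cut back to 1. A call with a gripper value outside its range is refused whole. The fingers move at their own pace and stop on an object; "squeeze" is the grip in N (left out, the last holds). Time passes only in rows, so rows that repeat a pose let the fingers close. It gives the time, the measured TCP pose, the force, the opening and the grip force at its end, in the units of the state.
- ctrl.get_obs(): the state, without advancing time (a new reading comes with each control period).
- cams.camera(name): name is "side" or "top"; returns (picture, depth): 400x640x3 uint8, blue, green, red; 400x640 float32, m along the optical axis (not along the pixel's ray), 0 where there is no reading.
- cams.camera_info(name): a dict with "fx", "fy", "cx", "cy" (pixels), "dist_coeffs" ([k1, k2, p1, p2, k3] as OpenCV has them; the pictures are not rectified), "world_to_cam" (4x4, takes a point from world to camera coordinates). Camera axes: x right, y down, z forward; pixel columns grow to the right and rows downward; lengths in m; the calibration is good to about 2 mm. A picture is of the moment at which its call begins. camera_info takes no time and is no camera call.
- ctrl.hand_in(): hands the job in; it is judged then, once.
The state is a dict: "time_s": time; "qpos": joint angles; "joint_vel": joint speeds; "tau": joint torques, N m; "ee_pos": TCP position; "eef_rot": TCP orientation; "force": force on the tool from outside, world axes, zero at the start; "moment": the same for the moment, N m; "grip_width": finger opening in m; "grip_force": force on a finger pad.
Only numpy, scipy, OpenCV 4.12 (cv2) and the standard library are available. Lean on these libraries where they do the work, as an engineer would, in place of code of your own. Each camera call takes 0.05 s, during which the arm holds its last target. There are 200 camera calls.

## Task

Swing the hood of the filter box up past upright, draw out the plate with the red tab and present it at the lit panel: held upright, squarely in front of the middle of the lit face and about 8 cm from it, level with its centre. Finish while still holding it there, the plate still and touching nothing but the gripper. Leave the hood open and the blue-tabbed plate seated in its slot, do not bump the panel with the plate, and leave the tube rack, flask and bottle standing where they are.

Things in the scene. Friction and masses are not known exactly. Their poses are not given: they have to be found in the camera images.
- filter_box: White box fixed to the bench, 130 (x) by 170 (y) mm, deck (top) 75 mm above the bench. Origin: centre of underside; x from front to back (front roughly to the robot), z up. Two upright slots in the deck, each 9 (x) by 67 (y) mm, centred at x = -15, y = +40 and -40 mm; a filter plate stands in each, on a floor 12 mm above the bench. Stands left or right, yawed.
- flap (a joint): Angle (rad) of the grey hood over the deck: 0 shut, grows as it swings up and back, stop at 1.75; past 1.4 counts as open. May start up to 0.3 ajar. Stiff hinge: it stays at any angle where it is left (about 2.5 N at the handle lifts it). A shell 125 mm from hinge to front, 168 mm wide, 46 mm high, open below and at the hinge side; 180 g.
- flap_handle (a point): Middle of the hood's black bar handle: round, 10 mm thick, 94 mm long, along the box's y, on two stubs 42 mm either side of its middle; its axis is 45 mm before the hood's front wall. Shut: 109 mm above the bench, 170 mm before and 34 mm above the hinge line. Moves with the hood. Can be pinched from above, a finger before and behind the bar; it turns in the fingers as the hood swings.
- flap_hinge (a point): Middle of the hinge line, on the back top edge of the box (x = +65 mm of the box, 75 mm above the bench). The line is parallel to the box's y axis.
- red_plate: Loose filter plate with red tab, to draw out; about 70 g. Frame 6 mm thick (x), 64 wide (y), 70 tall (z), pale mesh; on the middle of its top edge a tab 10 thick (x), 26 wide (y), 30 tall. Origin: centre of bottom edge; x = face normal, z up. Seated: axes parallel to the box's, frame 7 mm out of the deck, tab top 112 mm above the bench, hidden under the hood. In either slot.
- red_plate_center (a point): Centre of the red-tabbed plate's frame (mesh centre), 35 mm above its bottom edge, 53 mm below the tab's grip point.
- red_plate_tab (a point): Grip point in the red tab, 88 mm above the plate's bottom edge, 12 mm below the tab's top.
- blue_plate: The same kind of filter plate with a blue tab, in the other slot. Origin: centre of the bottom edge. It must stay seated.
- panel: Lit inspection panel fixed upright on the bench: grey slab 20 mm thick (x), 170 mm wide (y), top edge 140 mm above the bench, with a white lit face on its +x side, which faces away from the robot; foot under it and on its dark side, towards the robot. Origin: centre of the slab at bench height.
- panel_face (a point): Centre of the lit face, 75 mm above the bench; its x axis is the face's normal, pointing out of the panel, away from the robot, so a point in front of the face has positive x; y runs along the face, z up.
- tube_rack: Bystander: loose rack, 50 by 90 mm, 98 mm high, of eight capped tubes. Origin: centre of its underside.
- flask: Bystander: loose conical glass flask, 60 mm wide, 85 mm high. Origin: centre of its underside.
- reagent_bottle: Bystander: loose white bottle, 56 mm wide, 130 mm high, blue cap. Origin: centre of its underside.
Not all that is in view belongs to the job. Of the things that look like the filter_box, the smallest one is meant.

How it is judged:
On the way, in this order (a step that is already met when the one before it is completed fails the run):
1. the hood is open (past 1.4 rad) with both plates in their slots (value of joint flap above 1.4 rad and z of red_plate in the frame of filter_box below 0.03 m), for 0.2 s.
2. the red-tabbed plate is drawn clear of the box, in the fingers, with the hood open (value of joint flap above 1.3 rad and height (world z) of red_plate above 0.085 m and contact force between the fingers and red_plate above 1 N and contact force between red_plate and filter_box below 0.1 N), for 0.1 s.
At the end, for the whole second after the job is handed in: Red-tabbed plate held by the fingers only, at rest: its centre 40 to 120 mm in front of the lit face, within 30 mm sideways and in height of the face centre; upright and parallel to the face within 0.2 rad. Hood past 1.3 rad; blue-tabbed plate seated (raised under 10 mm) (x of red_plate_center in the frame of panel_face between 0.04 and 0.12 m and y of red_plate_center in the frame of panel_face between -0.03 and 0.03 m and z of red_plate_center in the frame of panel_face between -0.03 and 0.03 m and angle between the x axis of red_plate and the x axis of panel, either way round below 0.2 rad and angle between red_plate's own z axis and vertical below 0.2 rad and height (world z) of red_plate above 0.01 m and linear speed of red_plate below 0.03 m/s and value of joint flap above 1.3 rad and contact force between the fingers and red_plate above 1 N and contact force between red_plate and filter_box below 0.1 N and contact force between red_plate and panel below 0.1 N and contact force between red_plate and blue_plate below 0.1 N and contact force between red_plate and tube_rack below 0.1 N and contact force between red_plate and flask below 0.1 N and contact force between red_plate and reagent_bottle below 0.1 N and z of blue_plate in the frame of filter_box below 0.022 m and horizontal distance between blue_plate and filter_box below 0.055 m); the arm keeps its last pose, push and grip.
It fails at once if the blue-tabbed plate is pulled out of its slot (raised more than 10 mm) (z of blue_plate in the frame of filter_box above 0.022 m).
It fails at once if the plate bumps the panel (over 2 N) (contact force between red_plate and panel above 2 N).
It fails at once if the tube rack is shifted more than 30 mm or tipped (distance of tube_rack from where it was at the start of the episode above 0.03 m or angle between tube_rack's own z axis and vertical above 0.4 rad).
It fails at once if the flask is shifted more than 30 mm or tipped (distance of flask from where it was at the start of the episode above 0.03 m or angle between flask's own z axis and vertical above 0.4 rad).
It fails at once if the reagent bottle is shifted more than 30 mm or tipped (distance of reagent_bottle from where it was at the start of the episode above 0.03 m or angle between reagent_bottle's own z axis and vertical above 0.4 rad).
It also fails if it takes over 54 s, if anything falls off the work surface, if the arm or the gripper's body presses on something with over 40 N, if the wrist force passes 120 N, or if a joint passes its speed limit or range.

## Working session

There is one attempt and no reset: what is moved stays moved. The work goes in short steps, Python scripts to look and compute and a tool call to move; the robot and the scene stay as the last step left them, time stands still between calls to the robot, and variables do not carry over. Pictures are saved under pics/ and viewed, at most 10 in all, crops included, and the job is handed in when it is done.

Besides the shell and the picture viewer there is one more tool, called after ">>>" by a JSON object that holds its "fn" and its "kwargs", one argument or row to a line. arm_command: Moves the arm, as the interface text tells. Its arguments: {"type":"object","properties":{"plan":{"type":"array"},"squeeze":{"type":"number"}},"required":["plan"]}

```bash
mkdir -p pics; cat > h.py <<'E'
import numpy as np, cv2
from station import ctrl, cams
def grab(n):
    im,d=cams.camera(n); np.savez(f'{n}.npz',im=im,d=d); return im,d
def world(n,px,d):
    i=cams.camera_info(n); K=np.array([[i['fx'],0,i['cx']],[0,i['fy'],i['cy']],[0,0,1.]])
    px=np.asarray(px,float).reshape(-1,2); z=np.asarray(d,float).reshape(-1)
    u=cv2.undistortPoints(px[:,None],K,np.array(i['dist_coeffs'],float))[:,0]
    P=np.c_[u*z[:,None],z]; T=np.linalg.inv(np.array(i['world_to_cam']))
    return P@T[:3,:3].T+T[:3,3]
def cloud(n,d):
    v,u=np.mgrid[0:400,0:640]; W=world(n,np.c_[u.ravel(),v.ravel()],d.ravel()).reshape(400,640,3)
    W[d==0]=np.nan; return W
def proj(n,P):
    i=cams.camera_info(n); K=np.array([[i['fx'],0,i['cx']],[0,i['fy'],i['cy']],[0,0,1.]]); T=np.array(i['world_to_cam'])
    return cv2.projectPoints(np.asarray(P,float).reshape(-1,3),cv2.Rodrigues(T[:3,:3])[0],T[:3,3],K,np.array(i['dist_coeffs'],float))[0][:,0]
E
python3 - <<'E'
from h import *
for n in('side','top'):
    im,d=grab(n); cv2.imwrite(f'pics/{n}0.png',im)
    print(n,np.array(cams.camera_info(n)['world_to_cam']).round(3).tolist(),cams.camera_info(n)['fx'])
o=ctrl.get_obs();print({k:np.round(v,3) for k,v in o.items()})
E
```

```text
side [[0.729, 0.684, -0.003, -0.385], [0.622, -0.665, -0.413, -0.169], [-0.285, 0.299, -0.911, 1.246], [0.0, 0.0, 0.0, 1.0]] 418.1852387731018
top [[0.017, -1.0, -0.024, 0.084], [-0.996, -0.015, -0.085, 0.464], [0.084, 0.026, -0.996, 1.202], [0.0, 0.0, 0.0, 1.0]] 423.92137490853736
{'time_s': np.float64(0.1), 'qpos': array([ 1.097,  0.3  ,  1.522,  0.   ,  1.321, -0.067]), 'joint_vel': array([-0.001, -0.001, -0.001,  0.001, -0.   , -0.001]), 'tau': array([ 1.0000e-03, -5.3264e+01, -3.5329e+01,  7.1000e-02,  2.3000e-02,
       -0.0000e+00]), 'ee_pos': array([0.218, 0.505, 0.205]), 'eef_rot': array([-3.141, -0.   ,  2.735]), 'force': array([-0.4  ,  0.484,  0.269]), 'moment': array([-0.016, -0.   ,  0.016]), 'grip_force': np.float64(0.0), 'grip_width': np.float64(0.094)}
```

View pics/top0.png

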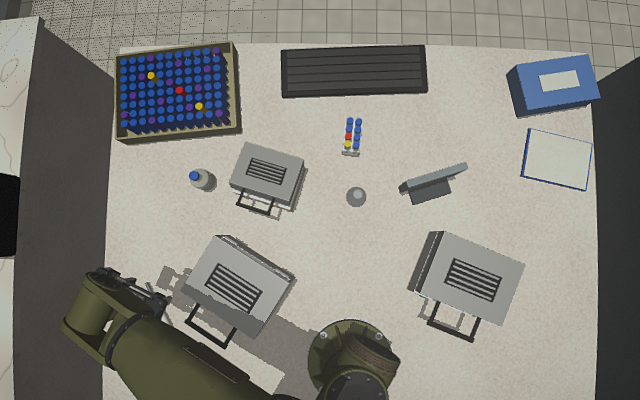

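View pics/side0.png

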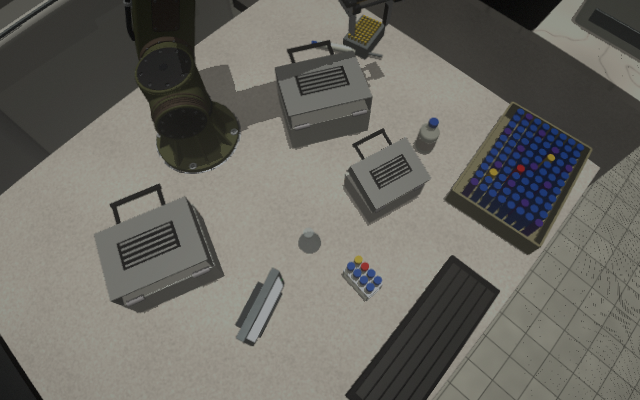

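Candidates for the filter box (top picture): (267,175) the smallest, (240,285) large, (468,280) large. I choose (267,175). The panel is at (435,182), the rack at (352,135), the flask at (356,196) and the bottle at (202,180). A close crop and measurements come next.

```bash
python3 - <<'E'
from h import *
t=np.load('top.npz');s=np.load('side.npz')
a=cv2.resize(t['im'][130:230,220:320],(400,400),interpolation=cv2.INTER_CUBIC)
b=cv2.resize(s['im'][125:225,335:435],(400,400),interpolation=cv2.INTER_CUBIC)
cv2.imwrite('pics/c1.png',np.hstack([a,b]))
W=cloud('top',t['d']);S=cloud('side',s['d'])
def comp(W,u0,u1,v0,v1,z0,z1):
    p=W[v0:v1,u0:u1].reshape(-1,3); return p[(p[:,2]>z0)&(p[:,2]<z1)]
print('table z',np.nanmedian(W[210:225,310:340,2]),np.nanmedian(S[280:300,200:230,2]))
for nm,P in(('top',comp(W,225,310,135,222,.05,.3)),('side',comp(S,340,432,125,225,.05,.3))):
    r=cv2.minAreaRect(P[:,:2].astype(np.float32)*1000);print('box all',nm,r,np.percentile(P[:,2],[5,50,95]))
# hood top plane fit
for nm,P in(('top',W[160:190,250:290].reshape(-1,3)),('side',S[150:185,370:410].reshape(-1,3))):
    P=P[np.isfinite(P).all(1)];c=np.median(P,0);u,sv,vt=np.linalg.svd(P-P.mean(0));print(nm,c,vt[2]*np.sign(vt[2][2]))
for nm,b in(('rack',(335,370,110,160)),('flask',(340,372,180,212)),('bottle',(180,220,160,195)),('panel',(395,472,155,208))):
    P=comp(W,*b,.03,.3);print(nm,cv2.minAreaRect(P[:,:2].astype(np.float32)*1000),P[:,2].max())
for nm,b in(('rack',(335,385,250,305)),('flask',(295,325,228,255)),('bottle',(412,442,115,155)),('panel',(232,290,262,348))):
    P=comp(S,*b,.03,.3);print('side',nm,cv2.minAreaRect(P[:,:2].astype(np.float32)*1000),P[:,2].max())
P=comp(W,395,472,155,208,.125,.16);print('paneltop',cv2.minAreaRect(P[:,:2].astype(np.float32)*1000),len(P))
P=comp(S,232,290,262,348,.125,.16);print('paneltop s',cv2.minAreaRect(P[:,:2].astype(np.float32)*1000),len(P))
E
```

```text
table z -0.0005703680089161889 0.0007234711320607268
box all top ((508.11553955078125, 241.70254516601562), (169.1087188720703, 173.56271362304688), 73.03279113769531) [0.0746559  0.13336427 0.14761704]
box all side ((505.2398681640625, 283.08380126953125), (250.0777587890625, 290.98175048828125), 46.88515853881836) [0.06530136 0.13117665 0.14738831]
top [0.52014383 0.2246291  0.13625734] [ 0.20614209 -0.06932482  0.97606327]
side [0.52392585 0.24283898 0.13711976] [-0.28631062  0.26228263  0.92153896]
rack ((645.784912109375, 5.332355499267578), (50.357757568359375, 88.98287963867188), 84.21842193603516) 0.10420479535001648
flask ((478.1498107910156, -9.352813720703125), (43.136016845703125, 40.16054916381836), 0.1368427872657776) 0.09101651529691512
bottle ((516.7074584960938, 430.80926513671875), (51.64282989501953, 51.2762336730957), 11.885191917419434) 0.13398416476551667
panel ((527.2354125976562, -214.6151123046875), (23.020057678222656, 170.10104370117188), 17.611705780029297) 0.146056253782745
side rack ((649.0319213867188, 5.741128921508789), (51.02569580078125, 89.70808410644531), 85.27052307128906) 0.10312111564990745
side flask ((484.8025817871094, -13.214710235595703), (44.11870574951172, 35.24114990234375), 53.67757034301758) 0.08867627631516528
side bottle ((537.8820190429688, 384.5115661621094), (55.7197380065918, 142.93191528320312), 20.03131866455078) 0.1407422057003821
side panel ((529.5678100585938, -213.62399291992188), (23.376934051513672, 170.30844116210938), 18.60833168029785) 0.14565021117369215
paneltop ((527.4440307617188, -215.27218627929688), (23.020057678222656, 168.72225952148438), 17.611705780029297) 502
paneltop s ((529.3945922851562, -213.10964965820312), (23.376934051513672, 169.22300720214844), 18.60833168029785) 829
```

View pics/c1.png

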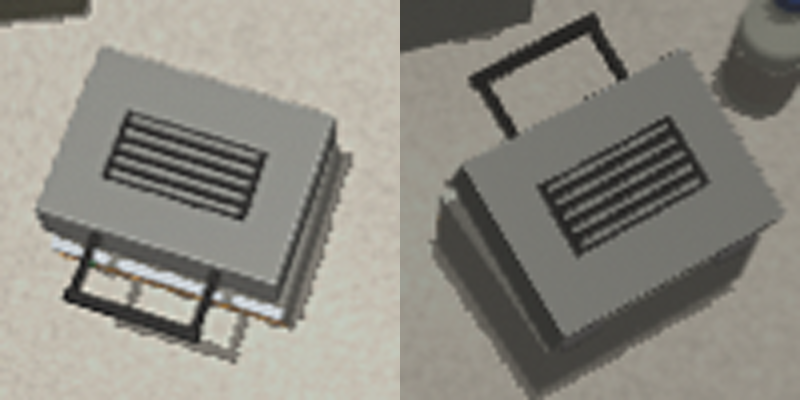

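The crop shows the smallest box with its hood slightly ajar. The handle bar's corners are at top px (236,204) and (269,215), and the hood roof's back corners at (246,142) and (304,160). I'll fit the box pose and flap angle to these.

```bash
cat >> h.py <<'E'
def hoodpt(p,x,y,yaw,a):  # p: point in hinge frame, hood shut (m); x,y box origin
    p=np.asarray(p,float); q=np.c_[p[:,0]*np.cos(a)+p[:,2]*np.sin(a),p[:,1],-p[:,0]*np.sin(a)+p[:,2]*np.cos(a)]
    return boxpt(q+[.065,0,.075],x,y,yaw)
def boxpt(q,x,y,yaw):
    q=np.asarray(q,float).reshape(-1,3);c,s=np.cos(yaw),np.sin(yaw)
    return np.c_[x+q[:,0]*c-q[:,1]*s,y+q[:,0]*s+q[:,1]*c,q[:,2]]
E
python3 - <<'E'
from h import *
from scipy.optimize import least_squares
C=np.array
T=[((0,.084,.046),(245.75,141.75)),((0,-.084,.046),(303.75,159.5)),((-.17,.047,.034),(236.7,204)),((-.17,-.047,.034),(269.3,214.5))]
S=[((-.125,-.084,.046),(350,166.25)),((-.125,.084,.046),(406.25,137.5)),((0,.084,.046),(430,178)),((0,-.084,.046),(376.25,209.5)),((-.17,-.047,.034),(353,145.3)),((-.17,.047,.034),(383.3,129.3))]
def f(v):
    return np.r_[(proj('top',hoodpt([t[0] for t in T],*v))-C([t[1] for t in T])).ravel(),(proj('side',hoodpt([t[0] for t in S],*v))-C([t[1] for t in S])).ravel()]
r=least_squares(f,[.51,.235,-.32,.2],loss='soft_l1');v=r.x
print(v,r.fun.reshape(-1,2).round(1).tolist())
print('handle',hoodpt([[-.17,0,.034]],*v),'hinge',hoodpt([[0,0,0]],*v))
for a in np.arange(v[3],1.75,.15): print(round(a,2),hoodpt([[-.17,0,.034]],*v[:3],a).round(4))
# depth check at handle bar
t=np.load('top.npz');W=cloud('top',t['d']);g=t['im'].max(2)
m=np.zeros((400,640),bool);m[195:225,230:280]=1;P=W[m&(W[...,2]>.12)&(g<60)];print('dark pts',len(P),P.mean(0))
E
```

```text
[ 0.52010584  0.23844425 -0.29590033  0.21227778] [[-0.8, -1.6], [-0.0, -1.0], [-1.1, -1.4], [0.1, -0.8], [-0.8, -0.8], [-1.3, -0.8], [0.5, 0.1], [-1.5, -0.5], [-0.9, 0.1], [-0.4, 0.6]]
handle [[0.43017124 0.26586081 0.14405363]] hinge [[0.58228094 0.21949017 0.075     ]]
0.21 [[0.4302 0.2659 0.1441]]
0.36 [[0.4418 0.2623 0.167 ]]
0.51 [[0.4565 0.2578 0.188 ]]
0.66 [[0.474  0.2525 0.2063]]
0.81 [[0.494  0.2464 0.2218]]
0.96 [[0.516  0.2397 0.2339]]
1.11 [[0.5395 0.2325 0.2425]]
1.26 [[0.5639 0.2251 0.2473]]
1.41 [[0.5887 0.2175 0.2482]]
1.56 [[0.6134 0.21   0.2453]]
1.71 [[0.6374 0.2027 0.2385]]
dark pts 144 [0.4336783  0.25912972 0.1481861 ]
```

```bash
cat >> h.py <<'E'
from scipy.spatial.transform import Rotation as Ro
def go(pts,base=None):  # pts: (x,y,z,yaw), tool down -> shift mm, rotvec in tool axes
    o=ctrl.get_obs(); R0=Ro.from_euler('xyz',o['eef_rot'] if base is None else base[3:]); p0=o['ee_pos'] if base is None else base[:3]
    for p in pts:
        R=Ro.from_euler('xyz',[np.pi,0,p[3]]); print(p,(1000*R0.inv().apply(np.array(p[:3])-p0)).round(1),(R0.inv()*R).as_rotvec().round(3))
E
python3 - <<'E'
from h import *
go([(.30,.43,.27,2.0),(.43,.266,.24,1.275),(.43,.266,.125,1.275)])
E
```

```text
(0.3, 0.43, 0.27, 2.0) [-105.4  -36.2  -65. ] [-0.001  0.     0.735]
(0.43, 0.266, 0.24, 1.275) [-289.7 -135.4  -34.9] [-1.00e-03  1.00e-03  1.46e+00]
(0.43, 0.266, 0.125, 1.275) [-289.7 -135.3   80.1] [-1.00e-03  1.00e-03  1.46e+00]
```

The manual's scale: shifts go in shares of 400 mm and turns go in shares of pi rad. Converting my numbers, -290 mm / 400 = -0.725, -135 mm / 400 = -0.3375, 1.46 rad / 3.1416 = 0.4647.

>>> {"fn": "arm_command", "kwargs": {
  "plan": [
    [[-0.1,-0.025,-0.1625,0,0,0.0477,0.15],[-0.2,-0.0625,-0.1625,0,0,0.0955,0.15],[-0.2625,-0.09,-0.1625,0,0,0.1432,0.15],[-0.375,-0.15,-0.1625,0,0,0.191,0.15],[-0.4875,-0.2125,-0.15,0,0,0.2387,0.15],[-0.6,-0.275,-0.125,0,0,0.2865,0.15],[-0.725,-0.3375,-0.1,0,0,0.3342,0.15],[-0.725,-0.3375,-0.0875,0,0,0.382,0.15],[-0.725,-0.3375,-0.0875,0,0,0.4297,0.15],[-0.725,-0.3375,-0.0875,0,0,0.4647,0.15],[-0.725,-0.3375,-0.0875,0,0,0.4647,0.15],[-0.725,-0.3375,-0.0875,0,0,0.4647,0.15]]
  ]
}}

```text
time_s: 1.3
ee_pos: [0.4304, 0.2664, 0.2403]
eef_rot: [-3.141, 0.0, 1.278]
force: [-0.2, 0.2, -0.3]
grip_width: 0.04
grip_force: 0.0
```

```bash
python3 - <<'E'
from h import *
im,d=grab('side');im2,d2=grab('top')
a=cv2.resize(im[70:220,300:450],(400,400),interpolation=cv2.INTER_CUBIC)
b=cv2.resize(im2[130:280,180:330],(400,400),interpolation=cv2.INTER_CUBIC)
cv2.imwrite('pics/c2.png',np.hstack([b,a]))
go([(.43,.266,.125,1.275)]);print(ctrl.get_obs()['grip_width'])
E
```

```text
(0.43, 0.266, 0.125, 1.275) [ -0.6  -0.3 115.4] [-0.     0.     0.003]
0.04031542677029329
```

View pics/c2.png

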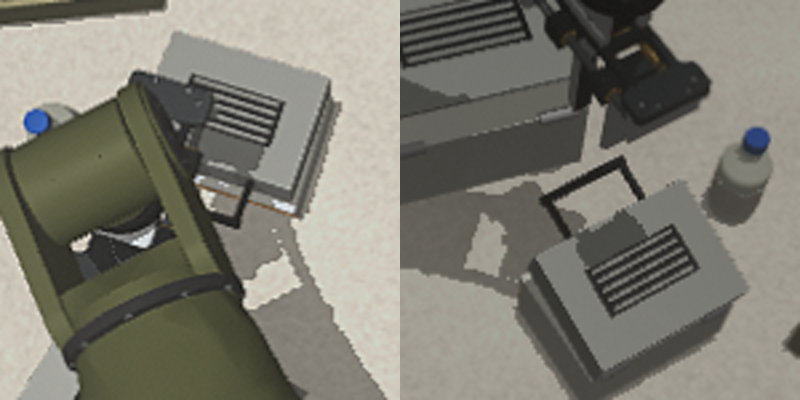

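The gripper is above the bar; the bar is visible at crop (215,205) left and (585,180) right. Lowering to pinch it.

In the tool's units: 115 mm / 400 = 0.2875, 105 mm / 400 = 0.2625.

>>> {"fn": "arm_command", "kwargs": {
  "plan": [
    [[0,0,0.075,0,0,0,0.15],[0,0,0.15,0,0,0,0.15],[0,0,0.2125,0,0,0,0.15],[0,0,0.2625,0,0,0,0.15],[0,0,0.2875,0,0,0,0.15],[0,0,0.2875,0,0,0,0.15],[0,0,0.2875,0,0,0,0.6],[0,0,0.2875,0,0,0,0.8],[0,0,0.2875,0,0,0,0.9],[0,0,0.2875,0,0,0,1],[0,0,0.2875,0,0,0,1],[0,0,0.2875,0,0,0,1]]
  ],
  "squeeze": 10
}}

```text
time_s: 2.6
ee_pos: [0.4295, 0.2668, 0.1257]
eef_rot: [-3.139, 0.0, 1.275]
force: [-10.1, 3.3, 4.3]
grip_width: 0.0094
grip_force: 10.0
```

```bash
python3 - <<'E'
from h import *
v=[.5201,.2384,-.2959]
o=ctrl.get_obs();print(o['grip_width'],o['force'],o['ee_pos'])
a0=.212;h0=hoodpt([[-.17,0,.034]],*v,a0)[0]
R0=Ro.from_euler('xyz',o['eef_rot'])
for a in np.linspace(.212,1.75,21): print(round(a,2),(1000*R0.inv().apply(hoodpt([[-.17,0,.034]],*v,a)[0]-h0)).round(0))
E
```

```text
0.009410234948830438 [-10.10308601   3.29879141   4.26601154] [0.42947889 0.2668486  0.12570033]
0.21 [0. 0. 0.]
0.29 [ -0.   6. -12.]
0.37 [ -0.  12. -24.]
0.44 [ -0.  20. -35.]
0.52 [ -0.  28. -45.]
0.6 [ -0.  37. -55.]
0.67 [ -0.  47. -64.]
0.75 [ -0.  58. -72.]
0.83 [ -0.  69. -79.]
0.9 [ -0.  80. -86.]
0.98 [ -0.  93. -91.]
1.06 [ -0. 105. -96.]
1.13 [  -0.  118. -100.]
1.21 [  -0.  131. -102.]
1.29 [  -0.  144. -104.]
1.37 [  -0.  157. -105.]
1.44 [  -0.  171. -104.]
1.52 [  -0.  184. -103.]
1.6 [  -0.  197. -101.]
1.67 [ -0. 210. -97.]
1.75 [ -0. 223. -93.]
```

In the tool's units: -91 mm / 400 = -0.2275, 90 mm / 400 = 0.225.

>>> {"fn": "arm_command", "kwargs": {
  "plan": [
    [[0,0.0075,-0.03,0,0,0,1],[0,0.0225,-0.06,0,0,0,1],[0,0.0425,-0.0875,0,0,0,1],[0,0.0625,-0.1125,0,0,0,1],[0,0.085,-0.1375,0,0,0,1],[0,0.11,-0.16,0,0,0,1],[0,0.1375,-0.18,0,0,0,1],[0,0.165,-0.1975,0,0,0,1],[0,0.195,-0.215,0,0,0,1],[0,0.225,-0.2275,0,0,0,1]]
  ],
  "squeeze": 10
}}

```text
time_s: 3.6
ee_pos: [0.5169, 0.2403, 0.2178]
eef_rot: [3.141, -0.001, 1.275]
force: [-3.4, 1.7, 4.3]
grip_width: 0.0095
grip_force: 10.0
```

In the tool's units: 114 mm / 400 = 0.285, 104 mm / 400 = 0.26.

>>> {"fn": "arm_command", "kwargs": {
  "plan": [
    [[0,0.03,-0.0125,0,0,0,1],[0,0.0625,-0.0225,0,0,0,1],[0,0.095,-0.0275,0,0,0,1],[0,0.1275,-0.0325,0,0,0,1],[0,0.16,-0.035,0,0,0,1],[0,0.195,-0.0325,0,0,0,1],[0,0.2275,-0.03,0,0,0,1],[0,0.26,-0.025,0,0,0,1],[0,0.285,-0.0175,0,0,0,1],[0,0.285,-0.0175,0,0,0,1]]
  ]
}}

```text
time_s: 4.6
ee_pos: [0.6269, 0.2064, 0.2237]
eef_rot: [3.14, -0.001, 1.274]
force: [2.3, 0.3, 2.9]
grip_width: 0.0098
grip_force: 10.0
```

```bash
python3 - <<'E'
from h import *
im,d=grab('side');im2,d2=grab('top')
a=cv2.resize(im[90:240,320:470],(400,400),interpolation=cv2.INTER_CUBIC)
b=cv2.resize(im2[110:260,180:330],(400,400),interpolation=cv2.INTER_CUBIC)
cv2.imwrite('pics/c3.png',np.hstack([b,a]))
E
```

```text
(no output)
```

View pics/c3.png

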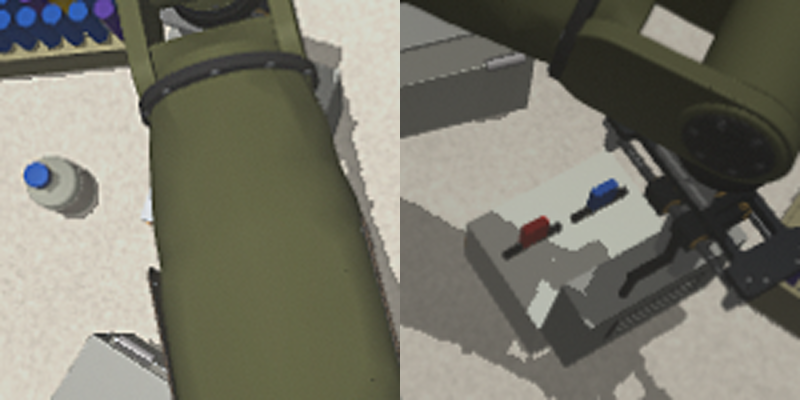

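Hood is open (about 1.65). The side camera shows the red tab at about px (371,176), in the slot with y = -40, and the blue tab at about (396,161). Releasing, rising and measuring the tab.

>>> {"fn": "arm_command", "kwargs": {
  "plan": [
    [[0,0,0,0,0,0,0.15],[0,0,0,0,0,0,0.15],[0,0,0,0,0,0,0.15],[0,0,-0.05,0,0,0,0.15],[0,0,-0.125,0,0,0,0.15],[0,0,-0.1875,0,0,0,0.15],[0,0,-0.1875,0,0,0,0.15]]
  ]
}}

```text
time_s: 5.4
ee_pos: [0.6262, 0.2071, 0.3022]
eef_rot: [3.137, -0.003, 1.275]
force: [0.9, 0.2, 0.2]
grip_width: 0.04
grip_force: 0.0
```

```bash
python3 - <<'E'
from h import *
im,d=grab('side');S=cloud('side',d).astype(float)
b,g,r=[im[...,i].astype(int) for i in range(3)]
m=np.zeros(r.shape,bool);m[150:200,350:420]=1
for nm,k in(('red',(r-b>60)),('blue',(b-r>50))):
    k=k&m;P=S[k];v,u=np.nonzero(k);top=P[P[:,2]>np.nanpercentile(P[:,2],60)]
    print(nm,k.sum(),u.mean(),v.mean(),np.nanmean(P,0),P[:,2].max(),cv2.minAreaRect((P[:,:2]*1000).astype(np.float32)), top.mean(0))
print(boxpt([[-.015,-.04,.1],[-.015,.04,.1]],.5201,.2384,-.2959),ctrl.get_obs()['ee_pos'])
for s in(-1,1):print(proj('side',boxpt([[-.015+dx,s*.04+dy,.112] for dx in(-.005,.005) for dy in(-.013,.013)],.5201,.2384,-.2959)).round(1).tolist())
v,u=np.nonzero((r-b>60)&m);print('red hull',cv2.convexHull(np.c_[u,v].astype(np.int32))[:,0].tolist())
x=np.load('side.npz');cv2.imwrite('pics/c4.png',cv2.resize(im[90:240,320:470],(600,600),interpolation=cv2.INTER_CUBIC))
o=ctrl.get_obs();go([(.494,.2045,.25,2.845),(.494,.2045,.081,2.845)])
E
```

```text
red 4 374.0 171.5 [0.49481375 0.22155233 0.10218747] 0.1120892428118353 ((492.7044677734375, 225.2589569091797), (3.2245752811431885, 20.29001808166504), 21.664106369018555) [0.49542468 0.21725051 0.11196162]
blue 28 396.42857142857144 159.89285714285714 [0.51800011 0.28268014 0.11212187] 0.11656929695412555 ((518.2278442382812, 282.68450927734375), (23.690792083740234, 7.712370872497559), 72.68058776855469) [0.51813697 0.28259218 0.11379824]
[[0.49408786 0.20451241 0.1       ]
 [0.51741593 0.28103562 0.1       ]] [0.62584263 0.2070408  0.29966513]
[[364.5, 174.7], [373.1, 170.1], [366.6, 177.7], [375.2, 173.2]]
[[390.6, 160.9], [398.9, 156.5], [392.8, 163.9], [401.1, 159.5]]
red hull [[375, 172], [374, 172], [373, 171], [374, 171]]
(0.494, 0.2045, 0.25, 2.845) [ -40.9 -125.5   49.4] [ 3.00e-03  1.00e-03 -1.57e+00]
(0.494, 0.2045, 0.081, 2.845) [ -41.2 -125.8  218.4] [ 3.00e-03  1.00e-03 -1.57e+00]
```

View pics/c4.png

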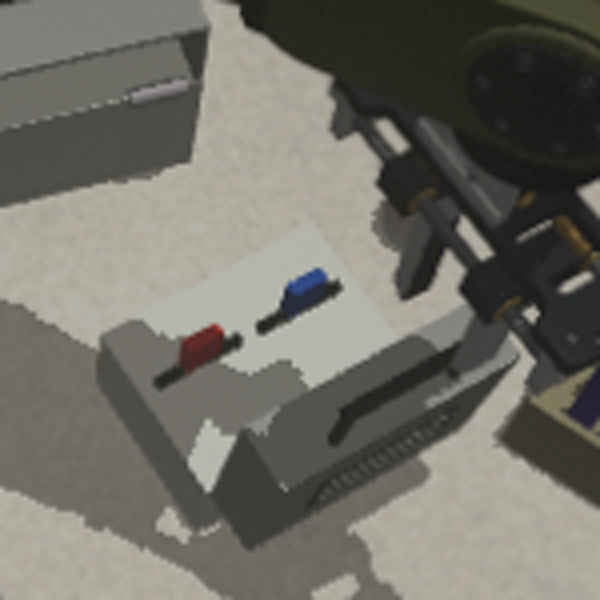

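Both plates are seated, with the red tab at crop (203,347) matching the predicted (0.495,0.205). Turning and moving above it.

In the tool's units: -125 mm / 400 = -0.3125, -120 mm / 400 = -0.3, -1.57 rad / 3.1416 = -0.4997.

>>> {"fn": "arm_command", "kwargs": {
  "plan": [
    [[0,-0.0625,0,0,0,-0.0477,-0.06],[0,-0.125,0,0,0,-0.0955,-0.06],[-0.025,-0.1875,0,0,0,-0.1432,-0.06],[-0.05,-0.25,0,0,0,-0.191,-0.06],[-0.075,-0.3,0,0,0,-0.2387,-0.06],[-0.1025,-0.3125,0,0,0,-0.2865,-0.06],[-0.1025,-0.3125,0,0,0,-0.3342,-0.06],[-0.1025,-0.3125,0.025,0,0,-0.382,-0.06],[-0.1025,-0.3125,0.075,0,0,-0.4297,-0.06],[-0.1025,-0.3125,0.125,0,0,-0.4775,-0.06],[-0.1025,-0.3125,0.2,0,0,-0.4997,-0.06],[-0.1025,-0.3125,0.275,0,0,-0.4997,-0.06]]
  ]
}}

```text
time_s: 6.65
ee_pos: [0.4933, 0.2039, 0.1861]
eef_rot: [-3.141, -0.001, 2.848]
force: [0.9, 0.2, 0.3]
grip_width: 0.0497
grip_force: 0.0
```

```bash
python3 - <<'E'
from h import *
im,d=grab('side')
cv2.imwrite('pics/c5.png',cv2.resize(im[90:240,320:470],(600,600),interpolation=cv2.INTER_CUBIC))
o=ctrl.get_obs();go([(.4945,.205,.083,2.845)]);print(o['ee_pos'],o['force'])
E
```

```text
(0.4945, 0.205, 0.083, 2.845) [-3.  3. 98.] [-0.005 -0.007  0.   ]
[0.49153284 0.20326185 0.18104354] [-0.36142181 -0.82924104 -5.08544538]
```

View pics/c5.png

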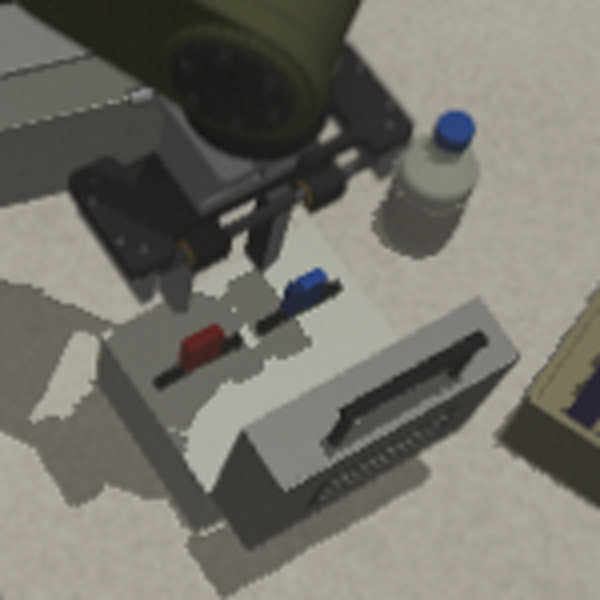

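In the tool's units: 90 mm / 400 = 0.225, 85 mm / 400 = 0.2125.

>>> {"fn": "arm_command", "kwargs": {
  "plan": [
    [[-0.0025,0.0025,0.05,0,0,0,-0.06],[-0.005,0.005,0.1,0,0,0,-0.06],[-0.005,0.005,0.15,0,0,0,-0.06],[-0.005,0.005,0.1875,0,0,0,-0.06],[-0.005,0.005,0.2125,0,0,0,-0.06],[-0.005,0.005,0.225,0,0,0,-0.06],[-0.005,0.005,0.225,0,0,0,-0.06],[-0.005,0.005,0.225,0,0,0,-0.06],[-0.005,0.005,0.225,0,0,0,-0.06]]
  ]
}}

```text
time_s: 7.6
ee_pos: [0.4969, 0.2055, 0.0991]
eef_rot: [3.141, 0.001, 2.845]
force: [-0.1, 0.6, 0.5]
grip_width: 0.0496
grip_force: 0.0
```

In the tool's units: 11 mm / 400 = 0.0275, 6 mm / 400 = 0.015.

>>> {"fn": "arm_command", "kwargs": {
  "plan": [
    [[0.005,0,0.015,0,0,0,-0.06],[0.005,0,0.0275,0,0,0,-0.06],[0.005,0,0.0275,0,0,0,0.1],[0.005,0,0.0275,0,0,0,0.3],[0.005,0,0.0275,0,0,0,0.4],[0.005,0,0.0275,0,0,0,0.5],[0.005,0,0.0275,0,0,0,0.7],[0.005,0,0.0275,0,0,0,1],[0.005,0,0.0275,0,0,0,1],[0.005,0,0.0275,0,0,0,1],[0.005,0,0.0275,0,0,0,1]]
  ],
  "squeeze": 15
}}

```text
time_s: 8.7
ee_pos: [0.4947, 0.206, 0.0874]
eef_rot: [-3.142, -0.0, 2.845]
force: [-0.3, -1.8, -0.3]
grip_width: 0.0259
grip_force: 14.9
```

Gripped at 26 mm, which is the tab's width. Drawing it out slowly.

In the tool's units: -120 mm / 400 = -0.3, -105 mm / 400 = -0.2625.

>>> {"fn": "arm_command", "kwargs": {
  "plan": [
    [[0,0,0,0,0,0,1],[0,0,-0.015,0,0,0,1],[0,0,-0.04,0,0,0,1],[0,0,-0.07,0,0,0,1],[0,0,-0.1,0,0,0,1],[0,0,-0.13,0,0,0,1],[0,0,-0.16,0,0,0,1],[0,0,-0.19,0,0,0,1],[0,0,-0.225,0,0,0,1],[0,0,-0.2625,0,0,0,1],[0,0,-0.3,0,0,0,1],[0,0,-0.3,0,0,0,1]]
  ],
  "squeeze": 30
}}

```text
time_s: 9.9
ee_pos: [0.4954, 0.2063, 0.2098]
eef_rot: [3.14, 0.003, 2.845]
force: [-0.1, -0.5, -0.4]
grip_width: 0.0257
grip_force: 29.9
```

```bash
python3 - <<'E'
from h import *
im,d=grab('side')
cv2.imwrite('pics/c6.png',cv2.resize(im[90:240,320:470],(600,600),interpolation=cv2.INTER_CUBIC))
o=ctrl.get_obs();print(o['ee_pos'],o['force'],o['grip_width'])
v=[.5201,.2384,-.2959]
fc=np.array([.5379,-.2111]);n=np.array([np.cos(.315),np.sin(.315)]);t=fc+.08*n
print(boxpt([[-.015,-.2,.1]],*v),t)
go([(*boxpt([[-.02,-.2,.1]],*v)[0][:2],.235,2.845),(*t,.235,np.pi+.315),(*t,.115,np.pi+.315)])
E
```

```text
[0.49501335 0.20611649 0.20834309] [-0.4374143   1.07422369 -1.31808697] 0.02537633633959986
[[0.44743173 0.051466   0.1       ]] [ 0.61396371 -0.18631468]
(np.float64(0.4426490273831025), np.float64(0.05292399928643976), 0.235, 2.845) [   5.2 -161.8  -26.8] [ 0.001  0.001 -0.   ]
(np.float64(0.6139637103131244), np.float64(-0.18631468230179177), 0.235, 3.456592653589793) [-228.6 -340.5  -26.7] [ 0.     0.002 -0.612]
(np.float64(0.6139637103131244), np.float64(-0.18631468230179177), 0.115, 3.456592653589793) [-228.4 -340.6   93.3] [ 0.     0.002 -0.612]
```

View pics/c6.png

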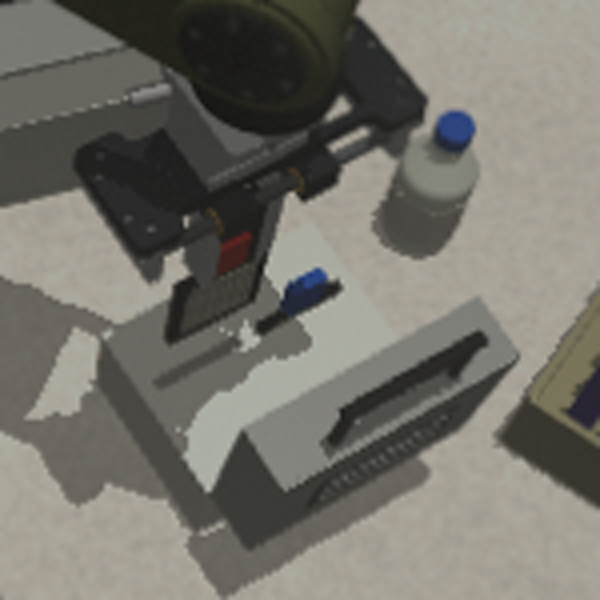

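The plate is clear of the box and hangs upright in the fingers, and the blue one is still seated. Carrying it over.

In the tool's units: -260 mm / 400 = -0.65, -245 mm / 400 = -0.6125, -0.3 rad / 3.1416 = -0.0955.

>>> {"fn": "arm_command", "kwargs": {
  "plan": [
    [[0,0,-0.0375,0,0,0,1],[0,-0.025,-0.075,0,0,0,1],[0,-0.0875,-0.0875,0,0,0,1],[0.0075,-0.1625,-0.0875,0,0,0,1],[0.0125,-0.2375,-0.0875,0,0,0,1],[0,-0.3125,-0.0875,0,0,0,1],[-0.03,-0.3875,-0.0875,0,0,-0.0159,1],[-0.075,-0.45,-0.0875,0,0,-0.0318,1],[-0.125,-0.5125,-0.0875,0,0,-0.0477,1],[-0.1875,-0.5625,-0.0875,0,0,-0.0637,1],[-0.25,-0.6125,-0.0875,0,0,-0.0796,1],[-0.3,-0.65,-0.0875,0,0,-0.0955,1]]
  ]
}}

```text
time_s: 11.15
ee_pos: [0.5336, -0.0798, 0.2425]
eef_rot: [-3.141, -0.0, -3.137]
force: [-0.4, 0.3, -0.2]
grip_width: 0.0261
grip_force: 29.9
```

```bash
python3 - <<'E'
from h import *
go([(.6140,-.1863,.235,3.4566),(.6140,-.1863,.115,3.4566)])
E
```

```text
(0.614, -0.1863, 0.235, 3.4566) [ -79.9 -106.9    7.4] [-0.    -0.    -0.311]
(0.614, -0.1863, 0.115, 3.4566) [ -80.  -106.9  127.4] [-0.    -0.    -0.311]
```

In the tool's units: -107 mm / 400 = -0.2675, -103 mm / 400 = -0.2575, -0.31 rad / 3.1416 = -0.0987.

>>> {"fn": "arm_command", "kwargs": {
  "plan": [
    [[-0.0375,-0.05,0,0,0,-0.0159,1],[-0.0875,-0.105,0,0,0,-0.0318,1],[-0.13,-0.1625,0,0,0,-0.0541,1],[-0.17,-0.22,0,0,0,-0.0764,1],[-0.195,-0.2575,0,0,0,-0.0987,1],[-0.2,-0.2675,0,0,0,-0.0987,1],[-0.2,-0.2675,0,0,0,-0.0987,1],[-0.2,-0.2675,0,0,0,-0.0987,1]]
  ]
}}

```text
time_s: 11.95
ee_pos: [0.6133, -0.1839, 0.2427]
eef_rot: [3.141, 0.0, -2.83]
force: [0.5, -0.2, 0.2]
grip_width: 0.0259
grip_force: 29.9
```

```bash
python3 - <<'E'
from h import *
im,d=grab('side');S=cloud('side',d)
P=S[232:370,200:330].reshape(-1,3);c=im[232:370,200:330].reshape(-1,3).astype(int)
k=(c[:,2]-c[:,0]>50);v,u=np.nonzero(k.reshape(138,130));print(k.sum(),np.nanmean(P[k],0),u.mean()+200,v.mean()+232)
cv2.imwrite('pics/c7.png',cv2.resize(im[200:350,200:350],(600,600),interpolation=cv2.INTER_CUBIC))
go([(.614,-.1863,.115,3.4566)])
E
```

```text
0 [nan nan nan] nan nan
(0.614, -0.1863, 0.115, 3.4566) [  0.2  -2.6 127.8] [-0.     0.    -0.002]<stdin>:4: RuntimeWarning: Mean of empty slice
<stdin>:4: RuntimeWarning: Mean of empty slice.
  ret = ret.dtype.type(ret / rcount)
```

View pics/c7.png

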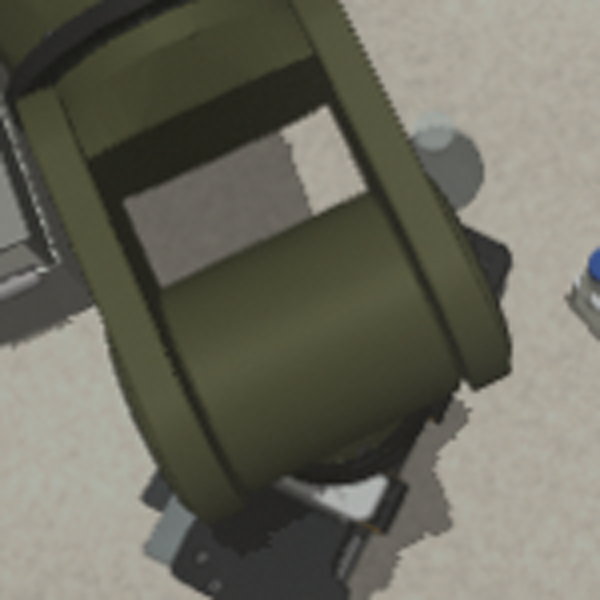

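The arm hides the plate here, with only the panel end visible at (170,520) in the crop, so I rely on kinematics. Lowering straight down, 80 mm from the face.

In the tool's units: 127 mm / 400 = 0.3175, 122 mm / 400 = 0.305.

>>> {"fn": "arm_command", "kwargs": {
  "plan": [
    [[0,-0.005,0.025,0,0,0,1],[0,-0.005,0.0625,0,0,0,1],[0,-0.005,0.1,0,0,0,1],[0,-0.005,0.1375,0,0,0,1],[0,-0.005,0.175,0,0,0,1],[0,-0.005,0.2125,0,0,0,1],[0,-0.005,0.25,0,0,0,1],[0,-0.005,0.2825,0,0,0,1],[0,-0.005,0.305,0,0,0,1],[0,-0.005,0.3175,0,0,0,1],[0,-0.005,0.3175,0,0,0,1],[0,-0.005,0.3175,0,0,0,1]]
  ]
}}

```text
time_s: 13.2
ee_pos: [0.6147, -0.1864, 0.116]
eef_rot: [-3.141, 0.001, -2.828]
force: [-0.8, -0.1, -0.5]
grip_width: 0.0257
grip_force: 29.9
```

>>> {"fn": "arm_command", "kwargs": {
  "plan": [
    [[0,0,0,0,0,0,1],[0,0,0,0,0,0,1],[0,0,0,0,0,0,1],[0,0,0,0,0,0,1],[0,0,0,0,0,0,1],[0,0,0,0,0,0,1],[0,0,0,0,0,0,1],[0,0,0,0,0,0,1]]
  ]
}}

```text
time_s: 14.0
ee_pos: [0.6144, -0.1864, 0.1154]
eef_rot: [3.142, -0.0, -2.828]
force: [0.4, -0.0, -1.5]
grip_width: 0.0256
grip_force: 29.9
```

```bash
python3 - <<'E'
from h import *
im,d=grab('side');im2,d2=grab('top')
a=cv2.resize(im[220:370,200:350],(400,400),interpolation=cv2.INTER_CUBIC)
b=cv2.resize(im[60:260,280:480],(400,400),interpolation=cv2.INTER_CUBIC)
cv2.imwrite('pics/c8.png',np.hstack([a,b]))
S=cloud('side',d);T=cloud('top',d2)
o=ctrl.get_obs();c=o['ee_pos'];n=np.array([np.cos(.315),np.sin(.315)]);l=np.array([-n[1],n[0]])
for nm,W in(('side',S),('top',T)):
    P=W.reshape(-1,3);q=P[:,:2]-c[:2];X=q@n;Y=q@l
    k=(abs(X)<.05)&(abs(Y)<.045)&(P[:,2]>.03)&(P[:,2]<.105);print(nm,k.sum(),[np.c_[X,Y,P[:,2]][k][i].round(3).tolist() for i in range(0,k.sum(),max(1,k.sum()//12))])
print(c,o['eef_rot'],o['force'],o['time_s'],o['grip_width'])
E
```

```text
side 0 []
top 0 []
[ 0.61438561 -0.186351    0.11544563] [ 3.14157125e+00 -3.21155221e-05 -2.82840178e+00] [-0.30974086 -0.51008133 -0.80892948] 14.1 0.0257808299877662
```

View pics/c8.png

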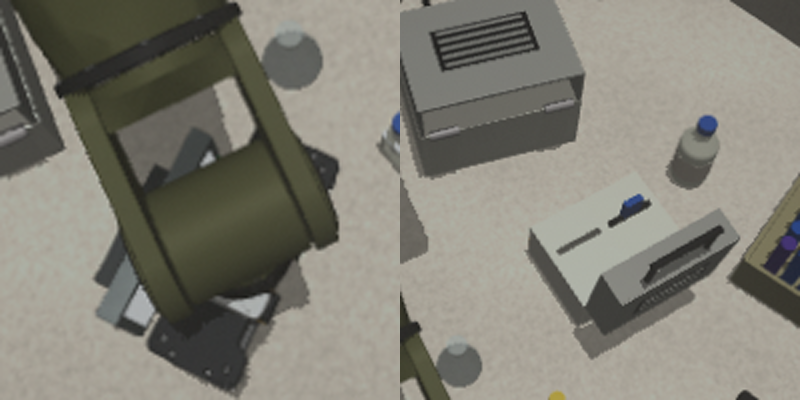

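Hood open at crop right (665,270), the blue plate seated at (632,205), flask and bottle still standing. The plate is held at 25.7 mm and is at rest. Handing in.

```bash
python3 -c "
from station import ctrl
print(ctrl.hand_in())"
```

```text
the job is handed in; nothing more can be done
None
```

I handed the job in with the red-tabbed plate held upright about 80 mm in front of the middle of the lit face, the hood open and the blue plate seated; the plate's final position comes from the arm's readings, since the arm hid it from the side camera and the top camera's depth showed nothing of it, and the hand-in gave no verdict.

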